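Point-and-check before the laser goes on

ROBOT

A 6-joint arm with a two-finger parallel gripper is mounted at the origin on the work surface. World frame = base frame: x ahead of the robot, y to its left, z up, the work surface at z = 0. Lengths are in mm, angles in rad, forces in N, time in s.
With the tool pointing down it reaches from about 300 to 950 mm from the base axis. Payload 3.1 kg.
Tool frame: the origin (TCP) lies on the centre line of the jaws, within the pads' length; the fingertips stand ahead of it and the grasp point (between the pads) lies 6 mm ahead of it (ctrl.tip_extent is the x of the fingertips in the tool frame, in mm); x points along the fingers, y is the direction in which the jaws open and shut, and the axes are right-handed (so a half turn about x gives the same grasp; the last joint's range is limited). The gripper opens to 85 mm and grips with 20 to 120 N. Pads are 22 mm wide; open, the fingers measure 114 mm over their backs; the gripper's body (76 mm by 85 mm) begins 54 mm behind the grasp point. The pads swing forward as they close: fully open they stand 13 mm farther back than shut.
Start: joints at [-0.07, 0.308, 1.634, -0, 1.2, -0.07], TCP at [625.006, -0.028, 256.272] pointing down, gripper open.
Joint ranges: [-3.06, 3.06], [-0.79, 1.96], [0.05, 2.63], [-1.19, 4.34], [0.05, 2.64], [-2.94, 2.94]. Speed limits (rad/s): [2.79, 2.79, 3.14, 3.14, 3.14, 3.14].

INTERFACE

Orientations are given as a unit quaternion [x, y, z, w].
In Python, from plant import ctrl, eyes, job gives the robot as it stands.
- The arm moves only by the tool drive_tool, never from a script. Its argument "steps" is a list of rows, each an object with "gripper": the closure in counts, from 0 (fully open) to 255 (shut); "translation": the shift along the tool's x, y, z in m, a list of three; "delta_rot": the turn, a rotation vector about the tool's x, y, z in rad, a list of three. A call has 1 to 5 rows; each row is the pose to reach, as a shift and turn from the pose commanded when the call began, along the tool's axes at that moment; what a row does not reach only later rows make up. A row lasts 1/10 s, in which the tool goes at most 50 mm and 8.59 degrees, less where a joint would pass 70% of its speed; a pose out of reach is approached as far as the arm can. A call with a gripper value outside its range is refused whole. The fingers move at their own pace and stop on an object; "squeeze" is the grip in N (left out, the last holds). Time passes only in rows, so rows that repeat a pose let the fingers close. It gives the time, the measured TCP pose, the force and the opening at its end, in the units of the state.
- ctrl.get_obs(): the state, without advancing time (a new reading comes with each control period).
- eyes.snapshot(name): name is "scene" or "side" or "wrist"; returns the picture (480x640x3 uint8, blue, green, red); there is no depth.
- eyes.get_calibration(name): a dict with "camera_matrix" (3x3 intrinsics, pixels), "R" (3x3) and "t" (3): a world point X has camera coordinates R X + t; the wrist camera has in their place "hand_eye" (4x4, takes a point from camera to tool coordinates, whose origin is the TCP and whose axes are the tool frame's). Camera axes: x right, y down, z forward; pixel columns grow to the right and rows downward; lengths in mm; the calibration is good to about 2 mm. A picture is of the moment at which its call begins: read the wrist's pose just before it. get_calibration takes no time and is no camera call.
- job.job_done(): hands the job in, once; it reports no verdict.
The state is a dict: "time": time; "joint_pos": joint angles; "joint_vel": joint speeds; "tau": joint torques, N m; "ee_pos": TCP position; "orientation": TCP orientation; "ft_force": force on the tool from outside, world axes, zero at the start; "wrist_torque": the same for the moment, N m; "opening": finger opening in mm.
Only numpy, scipy, OpenCV 4.12 (cv2) and the standard library are available. Lean on these libraries where they do the work, as an engineer would, in place of code of your own. Each camera call takes 0.05 s, during which the arm holds its last target.

TASK

Do the pointing check before the laser is switched on: with the fingertips, pointing straight down, point first at the middle of the orange fibre reel and then at the white adjusting knob on top of the fibre coupler, each time from two or three centimetres above and staying there for about two seconds without touching it. Then confirm by pressing the green button on the laser driver fully down and letting it go, and finish clear of everything. Do not touch or move the reels, the coupler, the jar or the screwdriver at any time, and do not press the red button.

Things in the scene. Friction and masses are not known exactly. Their poses are not given: they have to be found in the camera images.
- orange_reel: loose fibre reel standing upright: black flanges 70 mm across, orange winding 62 mm across between them, and a flat orange disc 56 mm across covering most of its top; 53 mm tall in all, about 160 g; origin at the centre of its underside, z up
- orange_reel_top (a point): middle of the orange reel's flat top (a 14 mm black dot), 53 mm above the bench; the first thing to point at
- blue_reel: loose fibre reel standing upright: black flanges 70 mm across, blue winding 62 mm across between them, and a flat blue disc 56 mm across covering most of its top; 53 mm tall in all, about 160 g; origin at the centre of its underside, z up; a bystander
- green_reel: loose fibre reel standing upright: black flanges 70 mm across, green winding 62 mm across between them, and a flat green disc 56 mm across covering most of its top; 53 mm tall in all, about 160 g; origin at the centre of its underside, z up; a bystander
- coupler: fibre coupler bolted to the bench: black base plate 120 x 80 x 12 mm, a black disc 84 mm across with an aluminium collar behind it (axis level, along its own x, disc at -x), and behind those a brass block 35 x 50 mm that reaches 122 mm high, with a dark knob on either side; the white adjusting knob stands on the brass block. It may stand left or right of the bench and is turned up to 0.35 rad about the vertical; origin at the centre of its underside, z up
- adjuster_top (a point): centre of the flat top of the coupler's white adjusting knob, 153 mm above the bench, the coupler's highest point; the knob is 22 mm across and 18 mm tall; the second thing to point at
- driver: laser driver, a grey fixed box 110 x 160 x 60 mm (x, y, z) with a blue stripe on its lid and two push buttons, green and red, 74 mm apart along its own y (green at +y); left or right of the bench, turned up to 0.35 rad; origin at the centre of its underside, z up
- green_button_top (a point): centre of the top of the green button, 32 mm across, 82 mm above the bench when up, standing 10 mm out of a black housing 48 mm across on the driver's lid (4 mm when fully down); it is pressed straight down and moves with the button
- green_button (a joint): travel of the green button in m: 0 up, 0.006 fully down; a spring pushes it back up, about 5 N when fully down
- red_button_top (a point): centre of the top of the red button, same build as the green one; leave it alone
- red_button (a joint): travel of the red button in m: 0 up, 0.006 fully down
- jar: small clear jar with an aluminium lid, loose, 48 mm across, 60 mm tall; origin at the centre of its underside; a bystander
- screwdriver: loose screwdriver with a yellow handle, 160 mm long, lying flat along x at the left of the reels, 26 mm high; origin under its middle, x towards the blade; a bystander
Mind the look-alikes: they are no part of the job. Of the things like the orange_reel, leave any that is pink or yellow; of the rest the larger one is meant.

How it is judged:
By the outcome, as a careful person would: the job done as asked, in the order asked, and still so for the second after the job is handed in, with the robot touching nothing.
It also fails if it takes over 64 s, if anything falls off the work surface, if the arm or the gripper's body presses on something with over 40 N, if the wrist force passes 120 N, or if a joint passes its speed limit or range.

## Working session

There is one attempt and no reset: what is moved stays moved. The work goes in short steps, Python scripts to look and compute and a tool call to move; the robot and the scene stay as the last step left them, time stands still between calls to the robot, and variables do not carry over. Pictures are saved under pics/ and viewed, and the job is handed in when it is done.

Besides the shell and the picture viewer there is one more tool, called in YAML: its name, and indented under it one key for each argument. drive_tool: Moves the arm, as the interface text tells. Its arguments: {"type":"object","properties":{"steps":{"type":"array","items":{"type":"object","properties":{"gripper":{"type":"number"},"translation":{"type":"array","items":{"type":"number"}},"delta_rot":{"type":"array","items":{"type":"number"}}}}},"squeeze":{"type":"number"}},"required":["steps"]}

```bash
ls; mkdir -p pics
python3 - <<'E'
from plant import ctrl, eyes, job
import cv2
o=ctrl.get_obs();print(o);print(ctrl.tip_extent)
for n in("scene","side"):
    cv2.imwrite(f"pics/{n}0.png",eyes.snapshot(n)); print(n,eyes.get_calibration(n))
print(eyes.get_calibration("wrist"))
cv2.imwrite("pics/wrist0.png",eyes.snapshot("wrist"))
E
```

```text
pics
{'time': 0.0, 'joint_pos': array([-6.96555483e-02,  3.09009702e-01,  1.63521375e+00, -1.33441841e-05,
        1.19974013e+00, -6.96769420e-02]), 'joint_vel': array([-0.00128294, -0.00059464, -0.00124768, -0.00198894,  0.00080567,
       -0.00135898]), 'tau': array([ 1.43707580e-04, -4.15252447e+01, -2.76667070e+01, -1.74997494e-04,
        1.01000658e-02, -1.14578896e-05]), 'ee_pos': array([6.24210063e+02, 5.19479635e-02, 2.55031163e+02]), 'orientation': array([ 0.49943974,  0.50063588, -0.50054644,  0.49937654]), 'ft_force': array([-0.27886322, -0.1770961 ,  0.87357328]), 'wrist_torque': array([-0.02589915,  0.00682435, -0.00155979]), 'opening': 85.41172117903234}
25.0
scene {'camera_matrix': array([[623.77556371,   0.        , 308.16322672],
       [  0.        , 623.77556371, 235.02238345],
       [  0.        ,   0.        ,   1.        ]]), 'R': array([[-0.26577838,  0.96399341, -0.00886338],
       [ 0.76961365,  0.20663197, -0.60415069],
       [-0.58056582, -0.16739157, -0.7968208 ]]), 't': array([ 108.11682668, -343.37632462, 1472.49156815])}
side {'camera_matrix': arra
[... 187 characters left out ...]
4,  0.01131   ],
       [-0.24413263, -0.60886511, -0.75477317],
       [ 0.29685845,  0.69403567, -0.65588836]]), 't': array([-446.55817687,  231.84604438,  824.12835675])}
{'camera_matrix': array([[417.08314155,   0.        , 319.0055379 ],
       [  0.        , 417.08314155, 236.31146936],
       [  0.        ,   0.        ,   1.        ]]), 'hand_eye': array([[ 8.91954778e-04, -2.79152342e-01,  9.60246413e-01,
        -1.17363126e+02],
       [ 9.99999072e-01,  1.23758531e-03, -5.69102999e-04,
        -9.69281199e-03],
       [-1.02952042e-03,  9.60246030e-01,  2.79153187e-01,
        -7.14806517e+01],
       [ 0.00000000e+00,  0.00000000e+00,  0.00000000e+00,
         1.00000000e+00]])}
```

View pics/scene0.png

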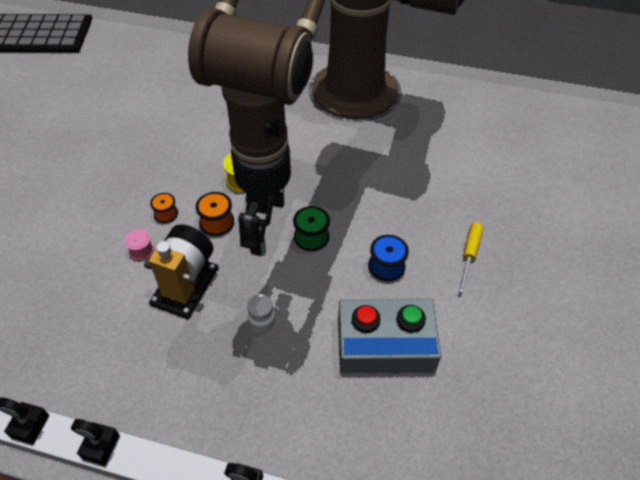

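View pics/side0.png

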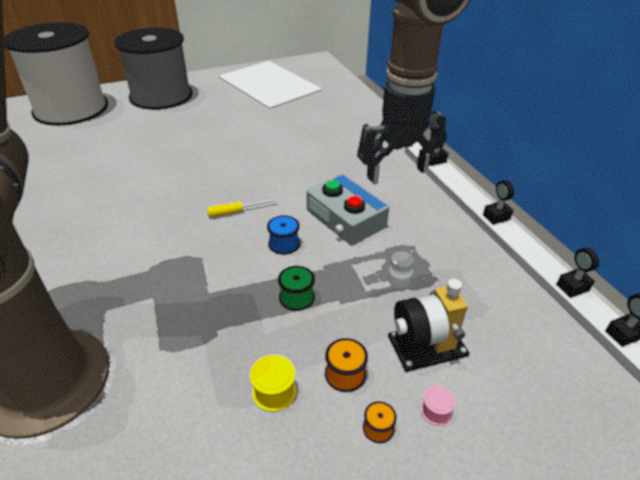

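View pics/wrist0.png

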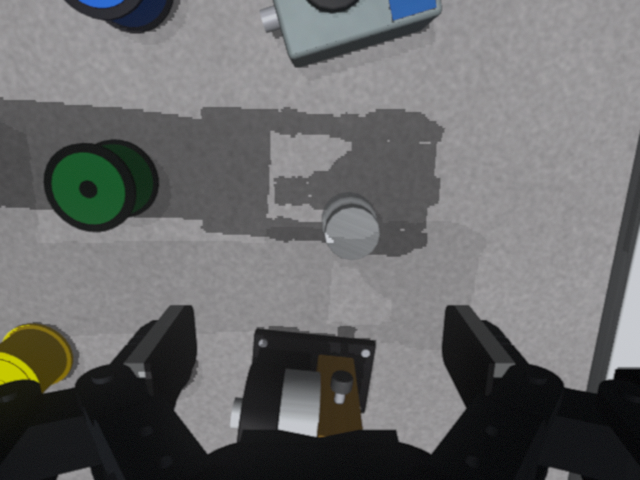

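Two orange reels are candidates. One is at scene (214,212) / side (346,362), the other at scene (163,206) / side (380,420). The first is clearly the larger, so it is the one meant; the yellow and pink ones are look-alikes. I'll confirm this with enlarged crops and measure.

```bash
cat > h.py <<'E'
import numpy as np, cv2
def ray(c,uv,z):
    K,R,t=c["camera_matrix"],c["R"],c["t"]
    d=R.T@np.linalg.solve(K,[uv[0],uv[1],1.]); C=-R.T@t
    return C+d*(z-C[2])/d[2]
def proj(c,X):
    x=c["camera_matrix"]@(c["R"]@np.asarray(X,float)+c["t"]); return x[:2]/x[2]
def tri(c1,u1,c2,u2):
    P=[c["camera_matrix"]@np.c_[c["R"],c["t"]] for c in(c1,c2)]
    X=cv2.triangulatePoints(P[0],P[1],np.array(u1,float).reshape(2,1),np.array(u2,float).reshape(2,1))[:,0]
    return X[:3]/X[3]
def wristcal(cal,pos,quat):
    from scipy.spatial.transform import Rotation as Ro
    T=np.eye(4);T[:3,:3]=Ro.from_quat(quat).as_matrix();T[:3,3]=pos
    M=np.linalg.inv(T@cal["hand_eye"]); return dict(camera_matrix=cal["camera_matrix"],R=M[:3,:3],t=M[:3,3])
E
python3 - <<'E'
from plant import eyes
import cv2,numpy as np
from h import *
s=cv2.imread("pics/scene0.png");d=cv2.imread("pics/side0.png")
cs,cd=eyes.get_calibration("scene"),eyes.get_calibration("side")
a=cv2.resize(s[180:320,115:275],(640,560),interpolation=cv2.INTER_CUBIC)
b=cv2.resize(d[270:450,310:480],(595,630),interpolation=cv2.INTER_CUBIC)
cv2.imwrite("pics/crop_s.png",a);cv2.imwrite("pics/crop_d.png",b[:600])
cols={"orange":((5,150,60),(15,255,255)),"green":((50,110,40),(80,255,255)),"red":((0,170,90),(4,255,255)),"red2":((172,170,90),(180,255,255)),"blue":((100,150,50),(125,255,255)),"yellow":((24,150,60),(34,255,255))}
for n,im,c in(("scene",s,cs),("side",d,cd)):
    hsv=cv2.cvtColor(im,cv2.COLOR_BGR2HSV)
    for k,(lo,hi) in cols.items():
        m=cv2.inRange(hsv,lo,hi)
        N,L,st,ce=cv2.connectedComponentsWithStats(m)
        for i in range(1,N):
            if st[i,4]>60: print(n,k,st[i],ce[i].round(1))
E
```

```text
scene orange [198 193  31  25 526] [213.  204.4]
scene orange [152 194  22  17 278] [162.3 201.7]
scene orange [155 208  21  13 160] [165.1 215. ]
scene orange [201 215  30  19 338] [216.1 224.7]
scene green [296 208  31  24 553] [310.9 219.6]
scene green [297 234  26  14 203] [308.7 240.8]
scene green [402 306  21  19 316] [411.7 314.6]
scene red [357 306  20  18 276] [366.1 314.4]
scene blue [373 236  33  28 701] [389.1 249.2]
scene blue [372 260  31  18 301] [385.5 270.2]
scene blue [ 344  338   94   17 1478] [390.3 345.7]
scene yellow [224 154  11  28 187] [229.  166.4]
scene yellow [466 223  16  33 284] [473.7 238.7]
side orange [   3    0  175   82 3156] [96.8 22.6]
side orange [  5  53  18  43 229] [11.6 78.2]
side orange [326 366  39  24 522] [344.7 379.2]
side orange [364 423  29  19 260] [377.2 433.8]
side green [325 180  15  12 135] [332.2 185.7]
side green [280 267  33  24 590] [295.9 278.3]
side green [280 288  33  21 489] [296.5 298.6]
side red [347 196  16  12 112] [354.2 201.5]
side blue [ 367    0   31   89 1761] [379.8  39.4]
side blue [  431     0   209   298 43572] [553.1 116. ]
side blue [335 176  50  33 388] [359.6 192. ]
side blue [269 216  29  19 428] [282.8 225.2]
side blue [270 233  29  20 420] [283.8 243.2]
side yellow [208 202  34  15 316] [224.4 208.8]
side yellow [ 250  355   46   56 2064] [272.8 382.5]
```

View pics/crop_s.png

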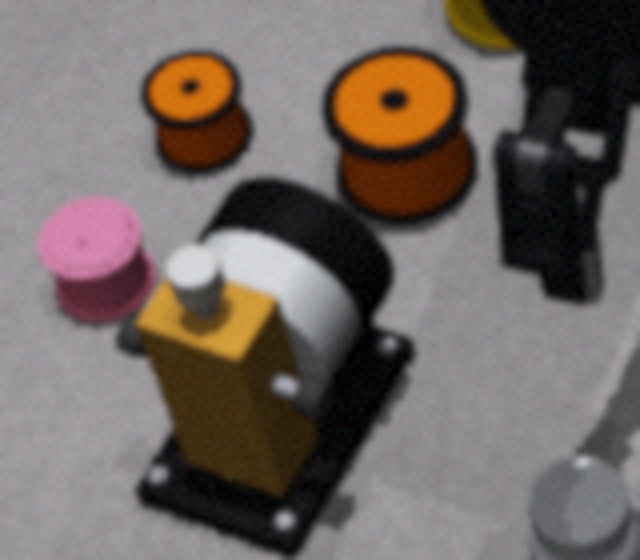

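View pics/crop_d.png

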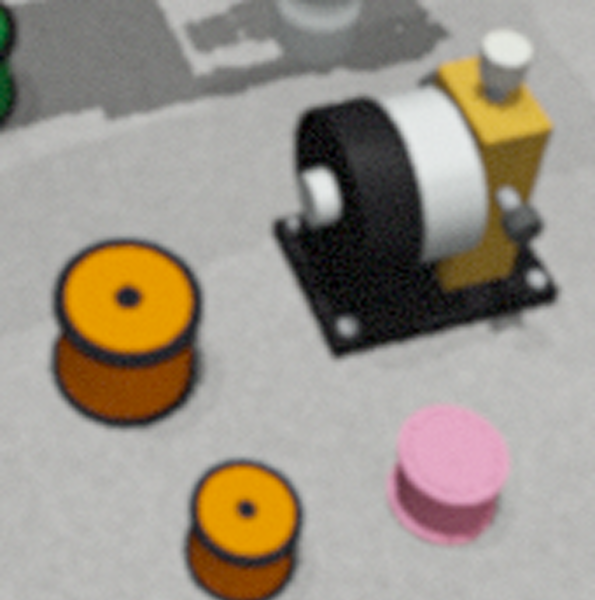

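The crops confirm the larger orange reel: dot at scene (213.5,204.7), side (346.4,354.9). The white knob top is at about scene (163.3,246), side (454.6,283.4), and the green button is at scene (411.7,314.6), side (332.5,184.5). Next I'll locate everything.

Run:
```python
from plant import eyes
from h import *
cs,cd=eyes.get_calibration("scene"),eyes.get_calibration("side")
s=cv2.imread("pics/scene0.png");d=cv2.imread("pics/side0.png")
def disc(im,c,lo,hi,seed,z,r):
    hsv=cv2.cvtColor(im,cv2.COLOR_BGR2HSV); m=cv2.inRange(hsv,lo,hi)
    N,L,st,ce=cv2.connectedComponentsWithStats(m)
    i=min(range(1,N),key=lambda i:np.hypot(*(ce[i]-seed))+ (1e3 if st[i,4]<40 else 0))
    cn=max(cv2.findContours((L==i).astype(np.uint8),0,1)[0],key=cv2.contourArea)
    P=np.array([ray(c,p[0],z)[:2] for p in cn],np.float32)
    (x,y),rr=cv2.minEnclosingCircle(P); return np.round([x,y,rr],1), cv2.fitEllipse(cn)[0]
print(disc(s,cs,(5,150,60),(20,255,255),(213,204.4),53,28)); 
print(disc(d,cd,(10,150,180),(22,255,255),(346,355),53,28))
print("dot",ray(cs,(213.5,204.7),53),ray(cd,(346.4,354.9),53),tri(cs,(213.5,204.7),cd,(346.4,354.9)))
print("small",ray(cs,(162.3,201.7),40),tri(cs,(162.3,201.7),cd,(380.3,415.5)))
print("knob",ray(cs,(163.3,246),153),ray(cd,(454.6,283.4),153),tri(cs,(163.3,246),cd,(454.6,283.4)))
print("green",ray(cs,(411.7,312.5),82),ray(cd,(332.3,184.3),82),tri(cs,(411.7,312.5),cd,(332.3,184.3)))
print(disc(s,cs,(50,110,120),(85,255,255),(411.7,313),82,16),disc(d,cd,(50,110,120),(85,255,255),(332,185),82,16))
print("red",ray(cs,(366.1,314),82), ray(cd,(354.2,201),82))
print("jar",ray(cs,(261,307),60), "greenreel",ray(cs,(310.9,219.6),53),"blue",ray(cs,(389.1,249),53),ray(cd,(282.8,225.2),53))
```

```text
(array([ 459.3, -174.1,   30.5]), (212.97755432128906, 204.8456573486328))
(array([ 458.6, -175.7,   28.1]), (346.1498107910156, 355.0062561035156))
dot [ 458.862635  -172.9369325   53.       ] [ 458.58428627 -176.43579543   53.        ] [ 458.33505516 -174.21454577   51.27700239]
small [ 467.74904697 -277.6845698    40.        ] [ 464.8912512  -280.63119512   35.33325545]
knob [ 637.29673091 -178.47257193  153.        ] [ 636.51209994 -182.30862482  153.        ] [ 636.90089712 -179.94763582  151.28840802]
green [611.83230974 231.73291977  82.        ] [610.40319829 225.18018841  82.        ] [611.29903369 231.00745448  79.21889498]
(array([614.3, 232.2,  14.4]), (411.6961364746094, 313.9378356933594)) (array([610.7, 226.3,  16. ]), (332.4018859863281, 184.1687469482422))
red [633.86587989 160.88663035  82.        ] [628.65837596 152.31705558  82.        ]
jar [653.90614193 -13.46121331  60.        ] greenreel [445.7827795   16.55599835  53.        ] blue [474.70671675 170.78050474  53.        ] [473.22095137 166.19671338  53.        ]
```

Tool axes in the world: x is down, y is +X and z is −Y. I'll shut the jaws and travel high towards the reel.

drive_tool:
  steps:
    - {"gripper": 255, "translation": [0, -0.012, 0.012], "delta_rot": [0, 0, 0]}
    - {"gripper": 255, "translation": [0, -0.03, 0.03], "delta_rot": [0, 0, 0]}
    - {"gripper": 255, "translation": [0, -0.05, 0.05], "delta_rot": [0, 0, 0]}
    - {"gripper": 255, "translation": [0, -0.07, 0.07], "delta_rot": [0, 0, 0]}
    - {"gripper": 255, "translation": [0, -0.09, 0.09], "delta_rot": [0, 0, 0]}

```text
time: 0.65
ee_pos: [533.0, -91.2, 256.0]
orientation: [-0.5, -0.5, 0.5, -0.5]
ft_force: [-0.2, -0.1, 0.4]
opening: 12.1
```

drive_tool:
  steps:
    - {"gripper": 255, "translation": [0.01, -0.022, 0.022], "delta_rot": [0, 0, 0]}
    - {"gripper": 255, "translation": [0.02, -0.044, 0.046], "delta_rot": [0, 0, 0]}
    - {"gripper": 255, "translation": [0.03, -0.062, 0.068], "delta_rot": [0, 0, 0]}
    - {"gripper": 255, "translation": [0.045, -0.076, 0.084], "delta_rot": [0, 0, 0]}
    - {"gripper": 255, "translation": [0.055, -0.076, 0.084], "delta_rot": [0, 0, 0]}

```text
time: 1.15
ee_pos: [456.0, -175.5, 200.2]
orientation: [-0.5, -0.5, 0.501, -0.499]
ft_force: [-0.7, -0.7, 0.0]
opening: 0.1
```

Run:
```python
from plant import ctrl,eyes
from h import *
o=ctrl.get_obs();print(o["time"],o["ee_pos"],o["orientation"],o["opening"],ctrl.tip_extent,o["ft_force"])
im=eyes.snapshot("wrist");cv2.imwrite("pics/w1.png",im)
o=ctrl.get_obs();print(o["time"],o["ee_pos"],o["orientation"])
c=wristcal(eyes.get_calibration("wrist"),o["ee_pos"],o["orientation"])
print(proj(c,o["ee_pos"]+[0,0,-25]),proj(c,[458.7,-174.5,53]))
hsv=cv2.cvtColor(im,cv2.COLOR_BGR2HSV);m=cv2.inRange(hsv,(5,150,60),(20,255,255))
N,L,st,ce=cv2.connectedComponentsWithStats(m)
for i in range(1,N):
    if st[i,4]>200: print(st[i],ce[i],ray(c,ce[i],53))
```

```text
1.15 [ 455.96225756 -175.51938022  200.16136222] [-0.50020659 -0.49981253  0.50146596 -0.49851048] 0.1225285792230034 25.0 [-0.70716907 -0.74043015  0.00762503]
1.2 [ 456.14057003 -174.21473629  198.75239488] [-0.50023216 -0.50070754  0.50123846 -0.49781498]
[319.43736196 313.36174983] [324.05330975 229.77484585]
[ 281  183   86   84 5364] [323.84489187 224.22278151] [ 458.55882873 -170.75226574   53.        ]
[616 278  24  33 247] [632.61538462 298.87854251] [ 669.81599802 -223.60431899   53.        ]
```

View pics/w1.png

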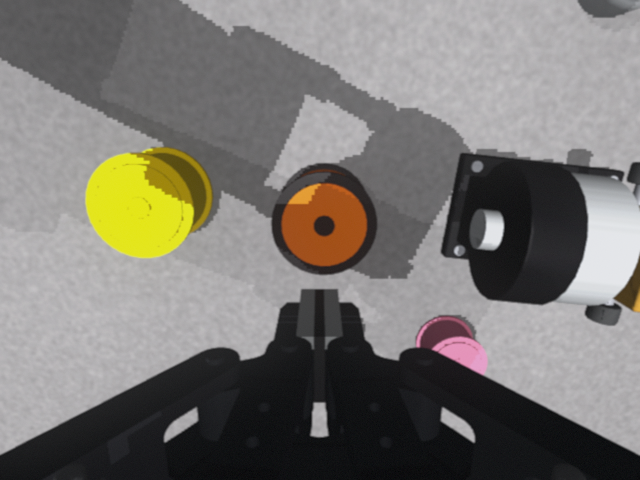

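The wrist view shows the larger orange reel's dot at (324,225), about 3 mm to +X of the tool axis. The shut fingertips are at about (320,290). I'll go down to about 25 mm above it.

drive_tool:
  steps:
    - {"gripper": 255, "translation": [0.02, 0.003, -0.001], "delta_rot": [0, 0, 0]}
    - {"gripper": 255, "translation": [0.045, 0.003, -0.001], "delta_rot": [0, 0, 0]}
    - {"gripper": 255, "translation": [0.07, 0.003, -0.001], "delta_rot": [0, 0, 0]}
    - {"gripper": 255, "translation": [0.088, 0.003, -0.001], "delta_rot": [0, 0, 0]}
    - {"gripper": 255, "translation": [0.096, 0.003, -0.001], "delta_rot": [0, 0, 0]}

```text
time: 1.7
ee_pos: [461.2, -171.9, 103.6]
orientation: [0.499, 0.501, -0.5, 0.499]
ft_force: [-0.0, -0.4, 0.7]
opening: -0.1
```

```bash
cat > look.py <<'E'
from plant import ctrl,eyes
from h import *
import sys
def look(tag,z,lo,hi):
    P=[];Q=[]
    im=eyes.snapshot("wrist");o=ctrl.get_obs();P.append(o["ee_pos"]);Q.append(o["orientation"])
    cs=[]
    d=eyes.snapshot("side");o=ctrl.get_obs();P.append(o["ee_pos"])
    s=eyes.snapshot("scene");o=ctrl.get_obs();P.append(o["ee_pos"]);print(o["time"],np.round(P,1).tolist(),"force",o["ft_force"].round(1))
    cv2.imwrite(f"pics/w{tag}.png",im);cv2.imwrite(f"pics/d{tag}.png",d);cv2.imwrite(f"pics/s{tag}.png",s)
    p=np.mean(P,0);print("mean",p.round(1),"tip z",(p[2]-25).round(1))
    c=wristcal(eyes.get_calibration("wrist"),p,[.5,.5,-.5,.5])
    print("tip px",proj(c,p+[0,0,-25]))
    m=cv2.inRange(cv2.cvtColor(im,cv2.COLOR_BGR2HSV),lo,hi)
    N,L,st,ce=cv2.connectedComponentsWithStats(m)
    for i in range(1,N):
        if st[i,4]>300: print(st[i],ce[i].round(1),(ray(c,ce[i],z)-p).round(1))
    return im,d,s,p,c
E
python3 - <<'E'
from look import *
im,d,s,p,c=look("2",53,(5,150,50),(20,255,255))
a=cv2.resize(d[300:420,280:420],(490,420),interpolation=cv2.INTER_CUBIC);b=cv2.resize(im,(560,420))
cv2.imwrite("pics/c2.png",cv2.resize(np.hstack([a,b]),(800,320)))
E
```

```text
1.85 [[460.9, -171.8, 103.2], [461.5, -172.2, 104.4], [462.3, -172.7, 105.3]] force [ 0.3 -0.4  0.2]
mean [ 461.6 -172.2  104.3] tip z 79.3
tip px [319.1738194  313.25019502]
[270 199  93  27 751] [316.6 208.5] [ -1.1  34.4 -51.3]
[ 249  228  130  106 8173] [312.  272.5] [ -3.1   6.1 -51.3]
```

View pics/c2.png

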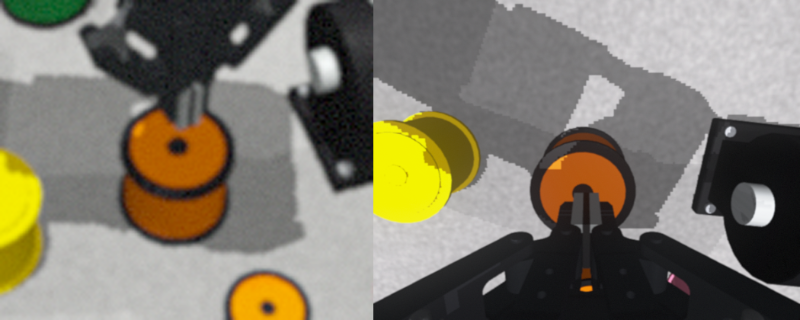

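The wrist view has the dot at about (315,285). The disc spans columns 249–379, so I'm about 2 mm off in X and Y. I'll correct that, then dwell.

drive_tool:
  steps:
    - {"gripper": 255, "translation": [0.002, -0.002, 0.002], "delta_rot": [0, 0, 0]}
    - {"gripper": 255, "translation": [0.002, -0.002, 0.002], "delta_rot": [0, 0, 0]}
    - {"gripper": 255, "translation": [0.002, -0.002, 0.002], "delta_rot": [0, 0, 0]}
    - {"gripper": 255, "translation": [0.002, -0.002, 0.002], "delta_rot": [0, 0, 0]}
    - {"gripper": 255, "translation": [0.002, -0.002, 0.002], "delta_rot": [0, 0, 0]}

```text
time: 2.35
ee_pos: [460.2, -175.2, 103.6]
orientation: [0.5, 0.5, -0.5, 0.5]
ft_force: [0.5, -0.4, 0.1]
opening: 0.3
```

Run:
```python
from look import *
im,d,s,p,c=look("3",53,(5,150,50),(20,255,255))
a=cv2.resize(d[310:400,300:400],(400,360),interpolation=cv2.INTER_CUBIC);b=cv2.resize(im[200:380,220:420],(400,360))
cv2.imwrite("pics/c3.png",np.hstack([a,b]))
```

```text
2.5 [[460.1, -175.1, 103.5], [460.1, -175.1, 103.4], [460.0, -175.0, 103.4]] force [-0.6 -0.9  0.2]
mean [ 460.1 -175.1  103.4] tip z 78.4
tip px [319.17485257 313.25006226]
[272 193  90  23 616] [317.  200.7] [ -1.   37.9 -50.4]
[ 251  220  130  108 8702] [314.7 266.7] [ -2.    9.1 -50.4]
```

View pics/c3.png

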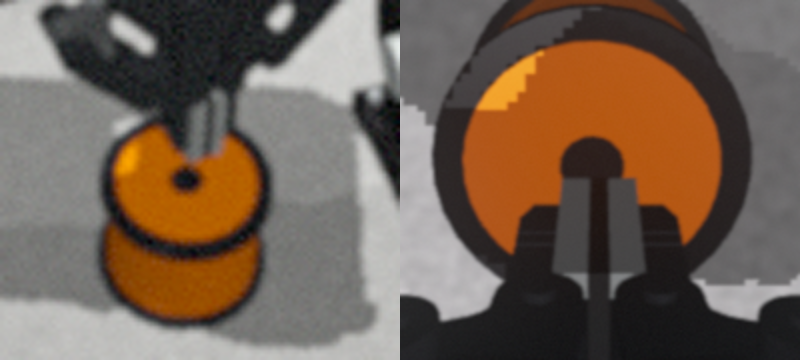

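The tip is about 25 mm above the disc and within about 1.5 mm of the dot. I'll nudge 1 mm and dwell for about 2.5 s.

drive_tool:
  steps:
    - {"gripper": 255, "translation": [0, -0.001, -0.001], "delta_rot": [0, 0, 0]}
    - {"gripper": 255, "translation": [0, -0.001, -0.001], "delta_rot": [0, 0, 0]}
    - {"gripper": 255, "translation": [0, -0.001, -0.001], "delta_rot": [0, 0, 0]}
    - {"gripper": 255, "translation": [0, -0.001, -0.001], "delta_rot": [0, 0, 0]}
    - {"gripper": 255, "translation": [0, -0.001, -0.001], "delta_rot": [0, 0, 0]}

```text
time: 3.0
ee_pos: [459.0, -174.0, 103.3]
orientation: [0.5, 0.5, -0.5, 0.5]
ft_force: [-0.1, -0.2, -0.2]
opening: 0.3
```

drive_tool:
  steps:
    - {"gripper": 255, "translation": [0, 0, 0], "delta_rot": [0, 0, 0]}
    - {"gripper": 255, "translation": [0, 0, 0], "delta_rot": [0, 0, 0]}
    - {"gripper": 255, "translation": [0, 0, 0], "delta_rot": [0, 0, 0]}
    - {"gripper": 255, "translation": [0, 0, 0], "delta_rot": [0, 0, 0]}
    - {"gripper": 255, "translation": [0, 0, 0], "delta_rot": [0, 0, 0]}

```text
time: 3.5
ee_pos: [459.0, -174.0, 103.3]
orientation: [-0.5, -0.5, 0.5, -0.5]
ft_force: [-1.0, -0.6, -0.6]
opening: 0.0
```

drive_tool:
  steps:
    - {"gripper": 255, "translation": [0, 0, 0], "delta_rot": [0, 0, 0]}
    - {"gripper": 255, "translation": [0, 0, 0], "delta_rot": [0, 0, 0]}
    - {"gripper": 255, "translation": [0, 0, 0], "delta_rot": [0, 0, 0]}
    - {"gripper": 255, "translation": [0, 0, 0], "delta_rot": [0, 0, 0]}
    - {"gripper": 255, "translation": [0, 0, 0], "delta_rot": [0, 0, 0]}

```text
time: 4.0
ee_pos: [459.0, -174.0, 103.3]
orientation: [0.5, 0.5, -0.5, 0.5]
ft_force: [0.1, 0.2, -0.7]
opening: -0.3
```

drive_tool:
  steps:
    - {"gripper": 255, "translation": [0, 0, 0], "delta_rot": [0, 0, 0]}
    - {"gripper": 255, "translation": [0, 0, 0], "delta_rot": [0, 0, 0]}
    - {"gripper": 255, "translation": [0, 0, 0], "delta_rot": [0, 0, 0]}
    - {"gripper": 255, "translation": [0, 0, 0], "delta_rot": [0, 0, 0]}
    - {"gripper": 255, "translation": [0, 0, 0], "delta_rot": [0, 0, 0]}

```text
time: 4.5
ee_pos: [459.0, -174.0, 103.3]
orientation: [0.5, 0.5, -0.5, 0.5]
ft_force: [0.0, 0.4, -0.1]
opening: -0.0
```

drive_tool:
  steps:
    - {"gripper": 255, "translation": [0, 0, 0], "delta_rot": [0, 0, 0]}
    - {"gripper": 255, "translation": [0, 0, 0], "delta_rot": [0, 0, 0]}
    - {"gripper": 255, "translation": [0, 0, 0], "delta_rot": [0, 0, 0]}
    - {"gripper": 255, "translation": [0, 0, 0], "delta_rot": [0, 0, 0]}
    - {"gripper": 255, "translation": [0, 0, 0], "delta_rot": [0, 0, 0]}

```text
time: 5.0
ee_pos: [459.0, -174.0, 103.3]
orientation: [0.5, 0.5, -0.5, 0.5]
ft_force: [0.2, -0.2, 0.8]
opening: -0.3
```

Dwell one is complete. I'll rise straight up, then travel over to the knob.

drive_tool:
  steps:
    - {"gripper": 255, "translation": [-0.02, 0, 0], "delta_rot": [0, 0, 0]}
    - {"gripper": 255, "translation": [-0.05, 0, 0], "delta_rot": [0, 0, 0]}
    - {"gripper": 255, "translation": [-0.08, 0, 0], "delta_rot": [0, 0, 0]}
    - {"gripper": 255, "translation": [-0.11, 0, 0], "delta_rot": [0, 0, 0]}
    - {"gripper": 255, "translation": [-0.13, 0, 0], "delta_rot": [0, 0, 0]}

```text
time: 5.5
ee_pos: [459.8, -174.4, 235.7]
orientation: [0.5, 0.499, -0.5, 0.501]
ft_force: [1.3, 0.5, -0.3]
opening: 0.2
```

drive_tool:
  steps:
    - {"gripper": 255, "translation": [0, 0.03, 0.002], "delta_rot": [0, 0, 0]}
    - {"gripper": 255, "translation": [0, 0.07, 0.003], "delta_rot": [0, 0, 0]}
    - {"gripper": 255, "translation": [0, 0.11, 0.004], "delta_rot": [0, 0, 0]}
    - {"gripper": 255, "translation": [0, 0.15, 0.005], "delta_rot": [0, 0, 0]}
    - {"gripper": 255, "translation": [0, 0.178, 0.006], "delta_rot": [0, 0, 0]}

```text
time: 6.0
ee_pos: [639.3, -179.9, 233.1]
orientation: [0.5, 0.5, -0.5, 0.5]
ft_force: [-0.4, -0.3, 1.0]
opening: -0.1
```

drive_tool:
  steps:
    - {"gripper": 255, "translation": [0, 0, 0], "delta_rot": [0, 0, 0]}
    - {"gripper": 255, "translation": [0, 0, 0], "delta_rot": [0, 0, 0]}
    - {"gripper": 255, "translation": [0, 0, 0], "delta_rot": [0, 0, 0]}

```text
time: 6.3
ee_pos: [635.8, -179.9, 232.7]
orientation: [0.5, 0.501, -0.5, 0.499]
ft_force: [-0.3, -0.8, -0.4]
opening: -0.2
```

Run:
```python
from look import *
im,d,s,p,c=look("4",153,(0,0,200),(180,40,255))
print("exp px of point under tip at 153",proj(c,[p[0],p[1],153]))
a=cv2.resize(d[230:330,400:500],(400,400),interpolation=cv2.INTER_CUBIC);b=cv2.resize(im[180:380,220:420],(400,400))
cv2.imwrite("pics/c4.png",np.hstack([a,b]))
```

```text
6.45 [[635.7, -179.9, 233.0], [635.9, -180.0, 233.2], [636.0, -180.1, 233.4]] force [0.3 0.5 0.3]
mean [ 635.9 -180.   233.2] tip z 208.2
tip px [319.175225   313.24964408]
[ 244  188   54   52 1124] [268.4 206. ] [-24.6  29.3 -80.2]
[ 602  267   38  169 2779] [625.  384.4] [168.1 -70.5 -80.2]
exp px of point under tip at 153 [319.23027153 263.13900663]
```

View pics/c4.png

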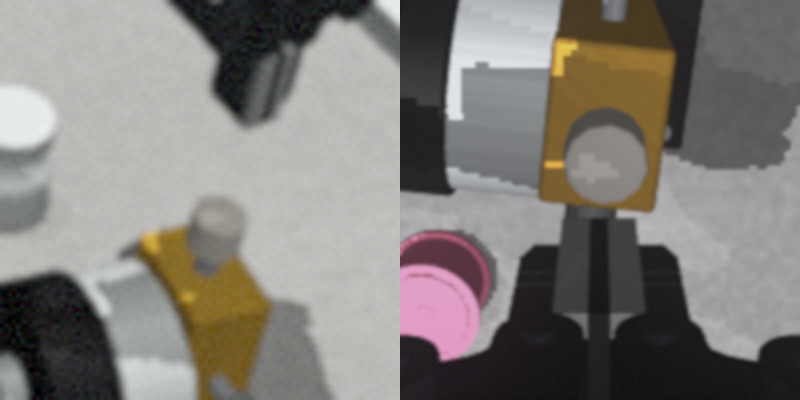

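The knob top is at wrist (322.5,262), against (319,263) directly below the tip, so I'm about 1 mm off. I'll go down to about 25 mm above it.

drive_tool:
  steps:
    - {"gripper": 255, "translation": [0.008, 0.001, 0], "delta_rot": [0, 0, 0]}
    - {"gripper": 255, "translation": [0.016, 0.001, 0], "delta_rot": [0, 0, 0]}
    - {"gripper": 255, "translation": [0.024, 0.001, 0], "delta_rot": [0, 0, 0]}
    - {"gripper": 255, "translation": [0.03, 0.001, 0], "delta_rot": [0, 0, 0]}
    - {"gripper": 255, "translation": [0.03, 0.001, 0], "delta_rot": [0, 0, 0]}

```text
time: 6.95
ee_pos: [636.9, -179.7, 201.2]
orientation: [0.499, 0.501, -0.501, 0.499]
ft_force: [-0.5, -0.2, -0.5]
opening: -0.0
```

Run:
```python
from look import *
im,d,s,p,c=look("5",153,(0,0,200),(180,40,255))
print("exp px of point under tip at 153",proj(c,[p[0],p[1],153]))
a=cv2.resize(d[230:330,400:500],(400,400),interpolation=cv2.INTER_CUBIC);b=cv2.resize(im[180:380,220:420],(400,400))
cv2.imwrite("pics/c5.png",np.hstack([a,b]))
```

```text
7.1 [[637.4, -179.8, 202.1], [637.9, -180.0, 202.8], [638.2, -180.1, 203.3]] force [0.3 0.5 0.1]
mean [ 637.8 -179.9  202.7] tip z 177.7
tip px [319.1747708  313.25009504]
[ 231  196   62   62 1617] [260.9 215.3] [-24.   31.9 -49.7]
[627 399  13  56 377] [635.2 432.6] [152.7 -75.6 -49.7]
exp px of point under tip at 153 [319.20346902 287.17130757]
```

View pics/c5.png

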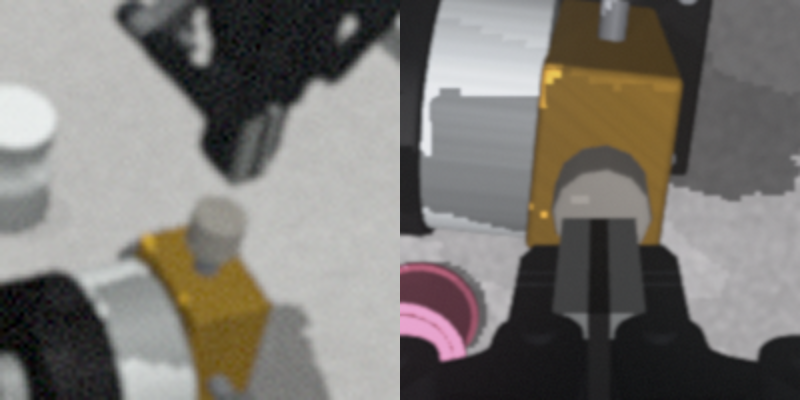

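The tip is about 25 mm above the knob and within about 1 mm of its centre. I'll dwell here.

drive_tool:
  steps:
    - {"gripper": 255, "translation": [0, 0.001, 0.001], "delta_rot": [0, 0, 0]}
    - {"gripper": 255, "translation": [0, 0.001, 0.001], "delta_rot": [0, 0, 0]}
    - {"gripper": 255, "translation": [0, 0.001, 0.001], "delta_rot": [0, 0, 0]}
    - {"gripper": 255, "translation": [0, 0.001, 0.001], "delta_rot": [0, 0, 0]}
    - {"gripper": 255, "translation": [0, 0.001, 0.001], "delta_rot": [0, 0, 0]}

```text
time: 7.6
ee_pos: [639.0, -181.0, 203.4]
orientation: [0.5, 0.5, -0.5, 0.5]
ft_force: [0.3, 0.1, 0.1]
opening: -0.4
```

drive_tool:
  steps:
    - {"gripper": 255, "translation": [0, 0, 0], "delta_rot": [0, 0, 0]}
    - {"gripper": 255, "translation": [0, 0, 0], "delta_rot": [0, 0, 0]}
    - {"gripper": 255, "translation": [0, 0, 0], "delta_rot": [0, 0, 0]}
    - {"gripper": 255, "translation": [0, 0, 0], "delta_rot": [0, 0, 0]}
    - {"gripper": 255, "translation": [0, 0, 0], "delta_rot": [0, 0, 0]}

```text
time: 8.1
ee_pos: [639.0, -181.0, 203.3]
orientation: [0.5, 0.5, -0.5, 0.5]
ft_force: [-0.1, -0.5, 0.4]
opening: -0.3
```

drive_tool:
  steps:
    - {"gripper": 255, "translation": [0, 0, 0], "delta_rot": [0, 0, 0]}
    - {"gripper": 255, "translation": [0, 0, 0], "delta_rot": [0, 0, 0]}
    - {"gripper": 255, "translation": [0, 0, 0], "delta_rot": [0, 0, 0]}
    - {"gripper": 255, "translation": [0, 0, 0], "delta_rot": [0, 0, 0]}
    - {"gripper": 255, "translation": [0, 0, 0], "delta_rot": [0, 0, 0]}

```text
time: 8.6
ee_pos: [639.0, -181.0, 203.3]
orientation: [0.5, 0.5, -0.5, 0.5]
ft_force: [0.1, 1.0, 0.3]
opening: 0.1
```

drive_tool:
  steps:
    - {"gripper": 255, "translation": [0, 0, 0], "delta_rot": [0, 0, 0]}
    - {"gripper": 255, "translation": [0, 0, 0], "delta_rot": [0, 0, 0]}
    - {"gripper": 255, "translation": [0, 0, 0], "delta_rot": [0, 0, 0]}
    - {"gripper": 255, "translation": [0, 0, 0], "delta_rot": [0, 0, 0]}
    - {"gripper": 255, "translation": [0, 0, 0], "delta_rot": [0, 0, 0]}

```text
time: 9.1
ee_pos: [639.0, -181.0, 203.3]
orientation: [0.5, 0.5, -0.5, 0.5]
ft_force: [-0.3, -0.2, 0.8]
opening: -0.2
```

drive_tool:
  steps:
    - {"gripper": 255, "translation": [0, 0, 0], "delta_rot": [0, 0, 0]}
    - {"gripper": 255, "translation": [0, 0, 0], "delta_rot": [0, 0, 0]}
    - {"gripper": 255, "translation": [0, 0, 0], "delta_rot": [0, 0, 0]}
    - {"gripper": 255, "translation": [0, 0, 0], "delta_rot": [0, 0, 0]}
    - {"gripper": 255, "translation": [0, 0, 0], "delta_rot": [0, 0, 0]}

```text
time: 9.6
ee_pos: [639.0, -181.1, 203.3]
orientation: [0.5, 0.5, -0.5, 0.5]
ft_force: [-0.3, 0.3, -0.2]
opening: -0.1
```

Dwell two is complete. I'll rise and travel to the green button, holding well above it.

drive_tool:
  steps:
    - {"gripper": 255, "translation": [-0.015, 0, 0], "delta_rot": [0, 0, 0]}
    - {"gripper": 255, "translation": [-0.03, 0, 0], "delta_rot": [0, 0, 0]}
    - {"gripper": 255, "translation": [-0.03, -0.002, -0.03], "delta_rot": [0, 0, 0]}
    - {"gripper": 255, "translation": [-0.03, -0.005, -0.07], "delta_rot": [0, 0, 0]}
    - {"gripper": 255, "translation": [-0.03, -0.008, -0.11], "delta_rot": [0, 0, 0]}

```text
time: 10.1
ee_pos: [631.9, -70.6, 235.8]
orientation: [0.501, 0.499, -0.5, 0.501]
ft_force: [0.4, 0.8, -1.1]
opening: 0.1
```

drive_tool:
  steps:
    - {"gripper": 255, "translation": [0, -0.003, -0.04], "delta_rot": [0, 0, 0]}
    - {"gripper": 255, "translation": [0, -0.006, -0.08], "delta_rot": [0, 0, 0]}
    - {"gripper": 255, "translation": [0, -0.009, -0.12], "delta_rot": [0, 0, 0]}
    - {"gripper": 255, "translation": [0, -0.012, -0.16], "delta_rot": [0, 0, 0]}
    - {"gripper": 255, "translation": [0, -0.014, -0.2], "delta_rot": [0, 0, 0]}

```text
time: 10.6
ee_pos: [617.6, 130.7, 235.7]
orientation: [0.501, 0.499, -0.499, 0.501]
ft_force: [-0.9, 0.3, 0.9]
opening: -0.0
```

drive_tool:
  steps:
    - {"gripper": 255, "translation": [0.01, -0.003, -0.04], "delta_rot": [0, 0, 0]}
    - {"gripper": 255, "translation": [0.03, -0.005, -0.08], "delta_rot": [0, 0, 0]}
    - {"gripper": 255, "translation": [0.05, -0.005, -0.1], "delta_rot": [0, 0, 0]}
    - {"gripper": 255, "translation": [0.06, -0.005, -0.1], "delta_rot": [0, 0, 0]}
    - {"gripper": 255, "translation": [0.06, -0.005, -0.1], "delta_rot": [0, 0, 0]}

```text
time: 11.1
ee_pos: [611.2, 228.9, 172.5]
orientation: [0.499, 0.501, -0.5, 0.5]
ft_force: [0.0, -0.7, 0.1]
opening: -0.0
```

drive_tool:
  steps:
    - {"gripper": 255, "translation": [0, 0, 0], "delta_rot": [0, 0, 0]}
    - {"gripper": 255, "translation": [0, 0, 0], "delta_rot": [0, 0, 0]}
    - {"gripper": 255, "translation": [0, 0, 0], "delta_rot": [0, 0, 0]}

```text
time: 11.4
ee_pos: [613.1, 228.1, 174.9]
orientation: [0.501, 0.499, -0.5, 0.5]
ft_force: [0.9, 0.0, 0.5]
opening: -0.2
```

Run:
```python
from look import *
im,d,s,p,c=look("6",82,(50,110,40),(85,255,255))
print("exp px of point under tip at 82",proj(c,[p[0],p[1],82]))
cv2.imwrite("pics/c6.png",im)
```

```text
11.55 [[612.9, 228.2, 174.6], [612.7, 228.3, 174.3], [612.5, 228.4, 174.1]] force [-0.2 -0.3  0.8]
mean [612.7 228.3 174.3] tip z 149.3
tip px [319.17708943 313.250136  ]
[ 289  214   59   61 2757] [317.8 244. ] [ -0.8   6.3 -92.3]
exp px of point under tip at 82 [319.24017147 255.35504789]
```

View pics/c6.png

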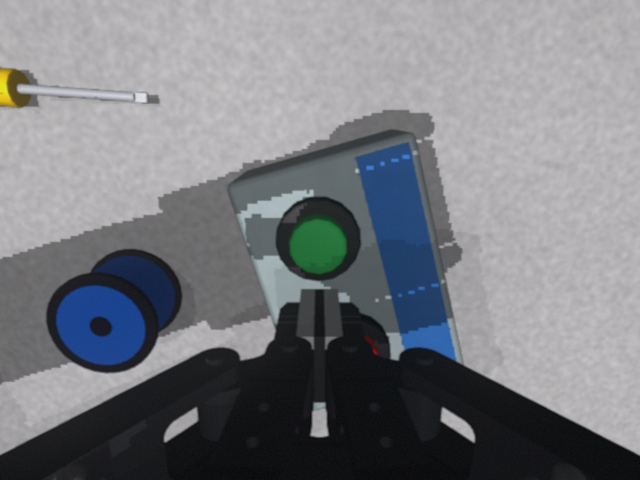

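The green button is at wrist (318,245), about 5 mm to +Y of the tip. I'll shift, go down to about 16 mm above it, and recheck.

drive_tool:
  steps:
    - {"gripper": 255, "translation": [0.015, 0, -0.004], "delta_rot": [0, 0, 0]}
    - {"gripper": 255, "translation": [0.03, 0, -0.004], "delta_rot": [0, 0, 0]}
    - {"gripper": 255, "translation": [0.045, 0, -0.004], "delta_rot": [0, 0, 0]}
    - {"gripper": 255, "translation": [0.05, 0, -0.004], "delta_rot": [0, 0, 0]}
    - {"gripper": 255, "translation": [0.05, 0, -0.004], "delta_rot": [0, 0, 0]}

```text
time: 12.05
ee_pos: [610.4, 232.6, 120.6]
orientation: [-0.499, -0.501, 0.501, -0.499]
ft_force: [0.1, -0.5, 0.6]
opening: 0.1
```

drive_tool:
  steps:
    - {"gripper": 255, "translation": [0, 0, 0], "delta_rot": [0, 0, 0]}
    - {"gripper": 255, "translation": [0, 0, 0], "delta_rot": [0, 0, 0]}
    - {"gripper": 255, "translation": [0, 0, 0], "delta_rot": [0, 0, 0]}

```text
time: 12.35
ee_pos: [612.7, 233.2, 124.2]
orientation: [0.501, 0.5, -0.499, 0.5]
ft_force: [-0.2, -0.2, -0.8]
opening: -0.4
```

Run:
```python
from look import *
im,d,s,p,c=look("7",82,(50,110,40),(85,255,255))
print("exp px of point under tip at 82",proj(c,[p[0],p[1],82]))
a=cv2.resize(d[140:230,290:390],(400,360),interpolation=cv2.INTER_CUBIC);b=cv2.resize(im[200:380,220:420],(400,360))
cv2.imwrite("pics/c7.png",np.hstack([a,b]))
```

```text
12.5 [[612.6, 233.1, 124.2], [612.5, 233.1, 124.1], [612.4, 233.1, 123.9]] force [-0.2  0.4  0.2]
mean [612.5 233.1 124.1] tip z 99.1
tip px [319.17558438 313.25049739]
[ 282  253   75   52 2595] [318.7 277.5] [ -0.2   7.6 -42.1]
exp px of point under tip at 82 [319.19616529 294.4925147 ]
```

View pics/c7.png

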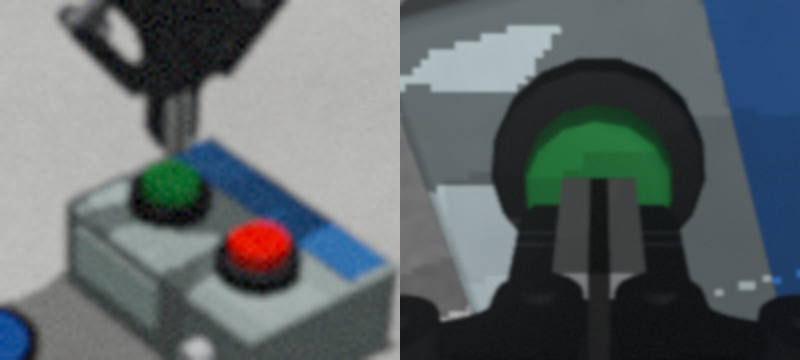

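Now centred within about 1.5 mm. I'll press slowly, watching the force.

drive_tool:
  steps:
    - {"gripper": 255, "translation": [0.006, 0, 0.001], "delta_rot": [0, 0, 0]}
    - {"gripper": 255, "translation": [0.011, 0, 0.001], "delta_rot": [0, 0, 0]}
    - {"gripper": 255, "translation": [0.015, 0, 0.001], "delta_rot": [0, 0, 0]}
    - {"gripper": 255, "translation": [0.018, 0, 0.001], "delta_rot": [0, 0, 0]}
    - {"gripper": 255, "translation": [0.02, 0, 0.001], "delta_rot": [0, 0, 0]}

```text
time: 13.0
ee_pos: [611.6, 231.8, 103.1]
orientation: [-0.5, -0.5, 0.5, -0.5]
ft_force: [-0.9, -1.3, 3.7]
opening: -0.1
```

drive_tool:
  steps:
    - {"gripper": 255, "translation": [0.001, 0, 0], "delta_rot": [0, 0, 0]}
    - {"gripper": 255, "translation": [0.002, 0, 0], "delta_rot": [0, 0, 0]}
    - {"gripper": 255, "translation": [0.002, 0, 0], "delta_rot": [0, 0, 0]}
    - {"gripper": 255, "translation": [0.002, 0, 0], "delta_rot": [0, 0, 0]}

```text
time: 13.4
ee_pos: [611.6, 231.8, 101.4]
orientation: [-0.5, -0.5, 0.5, -0.5]
ft_force: [-2.9, -1.4, 4.1]
opening: 0.0
```

drive_tool:
  steps:
    - {"gripper": 255, "translation": [0.0005, 0, 0], "delta_rot": [0, 0, 0]}
    - {"gripper": 255, "translation": [0.001, 0, 0], "delta_rot": [0, 0, 0]}
    - {"gripper": 255, "translation": [0.001, 0, 0], "delta_rot": [0, 0, 0]}

```text
time: 13.7
ee_pos: [611.8, 231.9, 101.0]
orientation: [-0.5, -0.5, 0.5, -0.5]
ft_force: [-5.1, -2.7, 7.9]
opening: -0.2
```

drive_tool:
  steps:
    - {"gripper": 255, "translation": [0.0005, 0, 0], "delta_rot": [0, 0, 0]}
    - {"gripper": 255, "translation": [0.001, 0, 0], "delta_rot": [0, 0, 0]}
    - {"gripper": 255, "translation": [0.001, 0, 0], "delta_rot": [0, 0, 0]}
    - {"gripper": 255, "translation": [0.001, 0, 0], "delta_rot": [0, 0, 0]}

```text
time: 14.1
ee_pos: [611.8, 231.9, 101.0]
orientation: [-0.5, -0.5, 0.5, -0.5]
ft_force: [-6.8, -2.8, 11.0]
opening: -0.0
```

Run:
```python
from look import *
im,d,s,p,c=look("8",76,(50,110,40),(85,255,255))
a=cv2.resize(d[140:230,290:390],(400,360),interpolation=cv2.INTER_CUBIC);b=cv2.resize(im[200:380,220:420],(400,360))
cv2.imwrite("pics/c8.png",np.hstack([a,b]))
```

```text
14.25 [[611.9, 231.9, 101.0], [611.9, 231.9, 101.0], [611.9, 231.9, 101.0]] force [-6.  -2.1 11.3]
mean [611.9 231.9 101. ] tip z 76.0
tip px [319.1738572  313.24968689]
[ 280  269   83   48 1693] [323.3 287. ] [  1.5  10.6 -25. ]
```

View pics/c8.png

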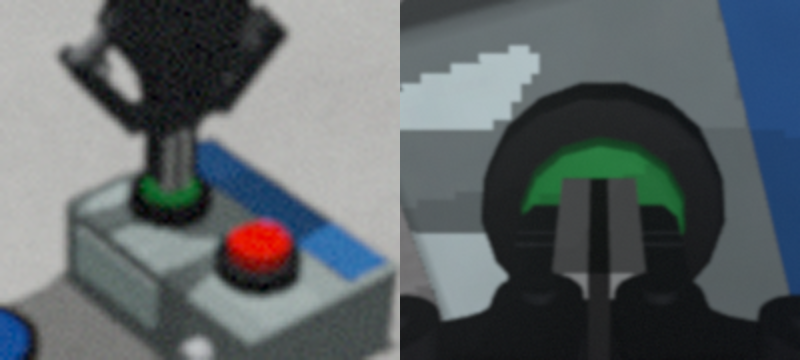

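The tip has stopped at 76.0 mm, the fully-down height, and the force has risen from 4 to 11 N, so the button is on its stop. I'll let go, rise, and move clear.

drive_tool:
  steps:
    - {"gripper": 255, "translation": [-0.004, 0, 0], "delta_rot": [0, 0, 0]}
    - {"gripper": 255, "translation": [-0.01, 0, 0], "delta_rot": [0, 0, 0]}
    - {"gripper": 255, "translation": [-0.03, 0, 0], "delta_rot": [0, 0, 0]}
    - {"gripper": 255, "translation": [-0.06, 0, 0], "delta_rot": [0, 0, 0]}
    - {"gripper": 255, "translation": [-0.09, 0, 0], "delta_rot": [0, 0, 0]}

```text
time: 14.75
ee_pos: [612.3, 232.2, 189.2]
orientation: [0.5, 0.5, -0.5, 0.5]
ft_force: [0.8, 0.3, -0.5]
opening: -0.1
```

drive_tool:
  steps:
    - {"gripper": 255, "translation": [-0.03, 0, 0.01], "delta_rot": [0, 0, 0]}
    - {"gripper": 255, "translation": [-0.06, 0, 0.03], "delta_rot": [0, 0, 0]}
    - {"gripper": 255, "translation": [-0.08, 0, 0.06], "delta_rot": [0, 0, 0]}
    - {"gripper": 255, "translation": [-0.09, 0, 0.08], "delta_rot": [0, 0, 0]}
    - {"gripper": 255, "translation": [-0.09, 0, 0.08], "delta_rot": [0, 0, 0]}

```text
time: 15.25
ee_pos: [614.2, 150.0, 281.9]
orientation: [0.502, 0.498, -0.499, 0.501]
ft_force: [0.2, 0.6, 0.6]
opening: -0.1
```

drive_tool:
  steps:
    - {"gripper": 255, "translation": [0, 0, 0], "delta_rot": [0, 0, 0]}
    - {"gripper": 255, "translation": [0, 0, 0], "delta_rot": [0, 0, 0]}
    - {"gripper": 255, "translation": [0, 0, 0], "delta_rot": [0, 0, 0]}
    - {"gripper": 255, "translation": [0, 0, 0], "delta_rot": [0, 0, 0]}
    - {"gripper": 255, "translation": [0, 0, 0], "delta_rot": [0, 0, 0]}

```text
time: 15.75
ee_pos: [611.8, 152.6, 278.6]
orientation: [0.5, 0.5, -0.5, 0.5]
ft_force: [0.2, 0.5, 0.4]
opening: 0.0
```

Run:
```python
from look import *
im,d,s,p,c=look("9",82,(50,110,40),(85,255,255))
d0=cv2.imread("pics/side0.png");s0=cv2.imread("pics/scene0.png")
for n,a,b in(("side",d0,d),("scene",s0,s)):
    for k,lo,hi in(("orange",(5,150,60),(20,255,255)),("green",(50,110,40),(80,255,255)),("yellow",(24,150,60),(34,255,255)),("blue",(100,150,50),(125,255,255))):
        r=[]
        for im_ in(a,b):
            m=cv2.inRange(cv2.cvtColor(im_,cv2.COLOR_BGR2HSV),lo,hi);N,L,st,ce=cv2.connectedComponentsWithStats(m)
            r.append([(ce[i].round(1).tolist(),int(st[i,4])) for i in range(1,N) if st[i,4]>100])
        print(n,k,*r,sep="\n  ")
cv2.imwrite("pics/c9.png",np.hstack([cv2.resize(s,(400,300)),cv2.resize(d,(400,300))]))
```

```text
15.9 [[611.9, 152.4, 278.8], [611.9, 152.3, 278.9], [612.0, 152.2, 279.1]] force [-0.  -0.1  0.3]
mean [611.9 152.3 278.9] tip z 253.9
tip px [319.17403843 313.25008521]
[ 300   80   43   46 1524] [320.6 102.6] [   0.8   80.  -196.9]
[ 130  296   59   49 1015] [165.8 313.5] [-127.2  -86.7 -196.9]
[ 109  320   62   55 2551] [139.7 346.7] [-152.6 -117.8 -196.9]
side
  orange
  [([94.3, 22.4], 5426), ([11.5, 77.4], 452), ([346.4, 354.8], 849), ([344.8, 379.2], 543), ([379.9, 415.6], 558), ([377.2, 433.7], 271)]
  [([82.3, 28.6], 6199), ([346.3, 355.0], 898), ([344.9, 379.1], 546), ([380.0, 415.6], 577), ([377.2, 433.8], 275)]
side
  green
  [([332.2, 185.7], 135), ([295.9, 278.3], 590), ([296.5, 298.6], 489)]
  [([332.1, 185.8], 139), ([295.8, 278.1], 614), ([296.5, 298.7], 479)]
side
  yellow
  [([224.4, 208.8], 316), ([272.8, 382.5], 2064)]
  [([224.4, 208.8], 312), ([272.8, 382.6], 2060)]
side
  blue
  [([379.8, 39.4], 1761), ([553.1, 116.0], 43572), ([359.6, 192.0], 388), ([282.8, 225.2], 428), ([283.8, 243.2], 420)]
  [([533.9, 107.1], 50559), ([359.6, 192.1], 389), ([282.7, 225.2], 418), ([283.7, 243.4], 431)]
scene
  orange
  [([213.0, 204.8], 594), ([162.3, 201.7], 291), ([165.1, 215.0], 160), ([216.1, 224.7], 338), ([167.6, 273.7], 997)]
  [([213.0, 204.8], 589), ([162.2, 201.7], 290), ([165.0, 215.2], 152), ([215.9, 224.8], 324), ([167.5, 271.5], 832)]
scene
  green
  [([310.9, 219.6], 553), ([308.7, 240.8], 203), ([411.7, 314.6], 316)]
  [([310.9, 219.7], 617), ([308.0, 241.1], 146), ([411.6, 314.6], 315)]
scene
  yellow
  [([229.0, 166.4], 187), ([473.7, 238.7], 284)]
  [([241.0, 167.9], 944), ([473.9, 238.8], 273)]
scene
  blue
  [([389.1, 249.2], 701), ([385.5, 270.2], 301), ([390.3, 345.7], 1478)]
  [([389.8, 249.5], 641), ([385.2, 270.3], 285), ([390.1, 345.7], 1480)]
```

View pics/c9.png

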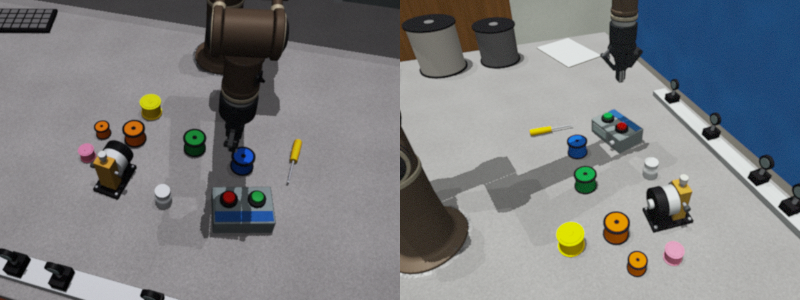

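The pictures show every object at its original pixels, the green button back up, and the arm about 170 mm clear above the driver. I'll hand the job in.

```bash
python3 -c "
from plant import job,ctrl
print(job.job_done()); print(ctrl.get_obs()['time'])"
```

```text
the job is handed in; nothing more can be done
None
the job is handed in; nothing more can be done
```

I did the pointing check in the order asked and handed the job in at about 16 s, against the 64 s limit; no verdict was reported.

- **Orange reel:** with the jaws shut and pointing straight down, I held about 25 mm above the middle of the larger orange reel for about 2.5 s. The tip was within about 1.5 mm of the dot.
- **White knob:** I held about 25 mm above the white adjusting knob for about 2.5 s, within about 1 mm of its centre.
- **Green button:** I pressed it to its stop and let it go. The tip stopped at 76.0 mm, the fully-down height, and the force rose from 4 to 11 N. There was also a sideways force of about 7 N while it was held down.

**Last checks:**
- The reels, the screwdriver and the green button match their starting pixels within about 1 px, so the button is back up. Where the arm's shadow or view had changed, the colour patches differed slightly more.
- The coupler and the jar I checked by eye only, and they had not moved. The red button was never approached.
- The wrist force is near zero, and the arm stands with its fingertips at about 254 mm, clear of everything.

**One disagreement:** the three cameras differed by up to about 8 mm in Y on where the green button was. I settled it with close-up wrist views before pressing.

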